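# Pin together the two-tier serving stand

### The arm

A 6-joint arm with a two-finger parallel gripper is mounted at the origin on the work surface. World frame = base frame: x ahead of the robot, y to its left, z up, the work surface at z = 0. Lengths are in m, angles in degrees, forces in N, time in s.
With the tool pointing down it reaches from about 0.35 to 0.875 m from the base axis. Payload 4.2 kg.
Tool frame: the origin (TCP) lies on the centre line of the jaws, within the pads' length; the fingertips stand tip_reach ahead of it and the grasp point (between the pads) is the TCP (tip_reach is the distance from the TCP to the fingertips, in m); z points along the fingers, y is the line along which they close (so a half turn about z gives the same grasp; the last joint's range is limited). The gripper opens to 87 mm and grips with 3 to 60 N. Pads are 19 mm wide; open, the fingers measure 117 mm over their backs; the gripper's body (75 mm by 190 mm) begins 51 mm behind the grasp point.
Start: joints at [87.812, 22.042, 0.453, 0, -68.411, -14.817], TCP at [0.183, 0.598, 0.242] pointing down, gripper open.
Joint ranges: [-179.83, 179.83], [-69.29, 118.12], [-61.27, 80.66], [-181.25, 117.63], [-171.15, -9.14], [-177.46, 177.46]. Speed limits (degrees/s): [159.86, 159.86, 180, 180, 180, 180].

### API

Orientations are given as a 3x3 rotation matrix whose columns are the frame's x, y, z axes.
In Python, from station import sense, capture, finish_job, tip_reach gives the robot as it stands.
- The arm moves only by the tool arm_command, never from a script. Its argument "deltas" is a list of rows, each a list of 7 numbers: the turn, a rotation vector about the tool's x, y, z in rad, then the shift along the tool's x, y, z in cm, then the closure, from -1 (fully open) to 1 (shut), so that 0 is half open. In form: [[rx, ry, rz, dx, dy, dz, hand], ...]. A call has 1 to 8 rows; each row is the pose to reach, as a shift and turn from the pose commanded when the call began, along the tool's axes at that moment; what a row does not reach only later rows make up. A row lasts 1/12 s, in which the tool goes at most 41.7 mm and 7.16 degrees, less where a joint would pass 70% of its speed; a pose out of reach is approached as far as the arm can. A call with a gripper value outside its range is refused whole. The fingers move at their own pace and stop on an object; the grip force is fixed at half the most. Time passes only in rows, so rows that repeat a pose let the fingers close. It gives the time, the measured TCP pose, the force, the opening and the grip force at its end, in the units of the state.
- sense(): the state, without advancing time (a new reading comes with each control period).
- capture(name): name is "side" or "top" or "wrist"; returns a dict with "pixels" (480x640x3 uint8, blue, green, red), "fovy" (degrees; the focal length in pixels is half the picture's height over the tangent of half this angle, whatever the lens; pixels are square), "cx", "cy" (the principal point, pixels), "k1" (the pictures are not rectified: a ray, as slopes to the right and down, at radius r is drawn at 1 + k1 r^2 times it, then the intrinsics apply), "rvec" (rotation vector, rad) and "tvec" (3), from world to camera coordinates, as OpenCV has them. Camera axes: x right, y down, z forward; pixel columns grow to the right and rows downward; lengths in m; the calibration is good to about 2 mm. A picture is of the moment at which its call begins. There is no depth.
- finish_job(): hands the job in; it is judged then, once.
The state is a dict: "time_s": time; "joints": joint angles; "joint_velocities": joint speeds; "effort": joint torques, N m; "tcp_pos": TCP position; "ee_rot": TCP orientation; "wrist_force": force on the tool from outside, world axes, zero at the start; "moment": the same for the moment, N m; "gripper_width": opening from 0.0 (shut) to 1.0 (fully open); "gripper_force": force on a finger pad.
Only numpy, scipy, OpenCV 4.12 (cv2) and the standard library are available. Lean on these libraries where they do the work, as an engineer would, in place of code of your own. Each camera call takes 0.05 s, during which the arm holds its last target. There are 200 camera calls.

### The job

Set up the two-tier serving stand: put the upper dish, the one with a hollow hub in the middle, on top of the lower tray's column with the holes in line. Then take the longer of the two handled rods from the wooden block and drop it down through both holes until its collar rests flat on the dish's hub. Leave the shorter rod in the block.

Things in the scene. Friction and masses are not known exactly. Their poses are not given: they have to be found in the camera images.
- stand: Lower tier, fixed: round white tray 200 mm across, rim 22 mm high, with an upright steel column in its middle. The column has a 34 mm bore, closed 6 mm above the worktop, and a flat top flange 80 mm across, upper face 60 mm above the worktop. Origin: on the column's axis at worktop height; z up.
- upper_dish: Loose round white dish 190 mm across, flat below, floor 6 mm thick, rim 20 mm high. In its middle a straight steel hub tube, outside diameter 50 mm, top 45 mm above the underside, free all round for fingers; a 34 mm bore goes right through hub and floor. 0.35 kg. Origin: centre of the underside; z up the hub. Starts flat on the worktop to one side of the stand; the rod block is on the other.
- long_rod: Loose, upright in a hole 18 mm wide, 40 mm deep of a wooden block 55 mm high. From the foot up: steel shaft, diameter 16, length 95 mm, lowest 14 mm tapered to 6; collar 52 mm wide, 8 thick; wooden grip, diameter 22, height 40 mm (top 143 mm from the foot). 0.16 kg. Origin: centre of the foot, at first 15 mm above the worktop; z up. Home in the stand, the foot is 10 mm above the worktop.
- short_rod: Not wanted: same collar and grip as the long rod, but a shaft of 45 mm (top 93 mm from the foot), so its grip is 50 mm lower. Stands in the block's other hole, 90 mm from the long rod. Origin: centre of the foot; z up.
Things that resemble listed ones, but are neither listed nor needed, are in the scene too. What is shaped like the upper_dish but purple is not meant. Leave any yellow look-alike of the stand alone.

How it is judged:
By the outcome, as a careful person would: the job done as asked, in the order asked, and still so for the second after the job is handed in, with the robot touching nothing.
It also fails if it takes over 56 s, if anything falls off the work surface, if the arm or the gripper's body presses on something with over 40 N, if the wrist force passes 120 N, or if a joint passes its speed limit or range.

## Working session

There is one attempt and no reset: what is moved stays moved. The work goes in short steps, Python scripts to look and compute and a tool call to move; the robot and the scene stay as the last step left them, time stands still between calls to the robot, and variables do not carry over. Pictures are saved under pics/ and viewed, at most 10 in all, crops included, and the job is handed in when it is done.

Besides the shell and the picture viewer there is one more tool, called after "Request:" as name(argument=value, ...) on one line, values as JSON. arm_command: Moves the arm, as the interface text tells. Its arguments: {"type":"object","properties":{"deltas":{"type":"array"}},"required":["deltas"]}

```bash
mkdir -p pics; ls; cat > h.py <<'E'
import numpy as np, cv2
from station import sense, capture, finish_job, tip_reach
def save(n,f):
    c=capture(n); cv2.imwrite(f'pics/{f}.png',c['pixels']); np.save(f'pics/{f}.npy',{k:v for k,v in c.items()},allow_pickle=True); return c
def load(f): return np.load(f'pics/{f}.npy',allow_pickle=True).item()
def K(c):
    f=240/np.tan(np.radians(c['fovy']/2)); return np.array([[f,0,c['cx']],[0,f,c['cy']],[0,0,1.]]),np.array([c['k1'],0,0,0,0.])
def ray(c,u,v):
    k,d=K(c); p=cv2.undistortPoints(np.array([[[u,v]]],float),k,d)[0,0]
    R=cv2.Rodrigues(np.array(c['rvec'],float))[0]; t=np.array(c['tvec'],float).ravel()
    return -R.T@t, R.T@np.array([p[0],p[1],1.])
def at(c,u,v,z):
    o,r=ray(c,u,v); return o+r*(z-o[2])/r[2]
def proj(c,P):
    k,d=K(c); return cv2.projectPoints(np.array(P,float).reshape(-1,3),np.array(c['rvec'],float),np.array(c['tvec'],float),k,d)[0].reshape(-1,2)
def rel(P,Rn=None):
    s=sense(); return np.array(s['ee_rot']).reshape(3,3).T@(np.array(P)-s['tcp_pos'])*100
E
python3 - <<'E'
from h import *
for n in('side','top','wrist'):
    c=save(n,n+'0'); print(n,c['fovy'],c['k1'],ray(c,320,240)[0])
a=[load(n+'0')['pixels'] for n in('side','top')]
s=sense();print(s,tip_reach)
E
```

```text
pics
side 48.4240128667071 -0.051542924965953016 [ 0.18464825 -0.93007102  0.58380387]
top 54.39351645301121 0.0002798474029354154 [0.32198954 0.00364167 1.07369066]
wrist 70.60037137112566 -0.00678151340976783 [0.26120699 0.57343421 0.38374277]
{'time_s': 0.15, 'joints': array([ 8.78105606e+01,  2.20812684e+01,  3.99368014e-01, -1.99465334e-02,
       -6.84112997e+01, -1.48149178e+01]), 'joint_velocities': array([-0.06927208, -0.15988268,  0.24547976,  0.09592278,  0.03109846,
        0.00691464]), 'effort': array([ 3.66069730e-05, -3.91053593e+01,  1.87587404e+01,  4.22235534e+00,
        1.24125657e-02, -1.31618335e-04]), 'tcp_pos': array([0.18265873, 0.59728499, 0.24071681]), 'ee_rot': array([[ 9.56244994e-01, -2.92566851e-01, -3.85617553e-04],
       [-2.92567087e-01, -9.56243639e-01, -1.61307191e-03],
       [ 1.03187038e-04,  1.65531095e-03, -9.99998625e-01]]), 'wrist_force': array([ 0.84579565, -0.27482662, -0.71153077]), 'moment': array([-0.00448722,  0.00484472, -0.00456996]), 'gripper_force': 0.0, 'gripper_width': 0.9985829732671192} 0.019
```

View pics/top0.png

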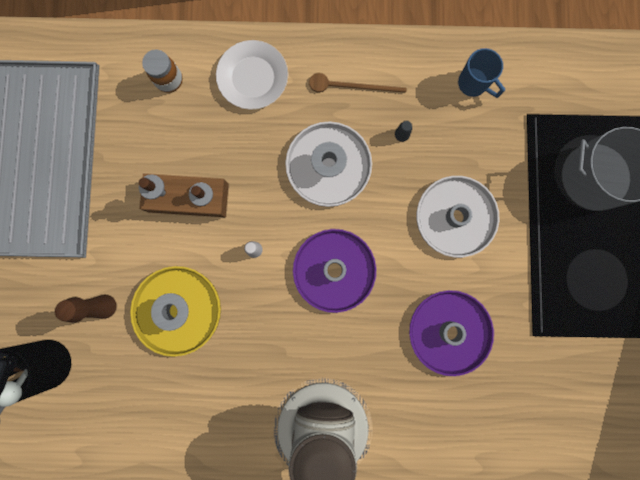

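View pics/side0.png

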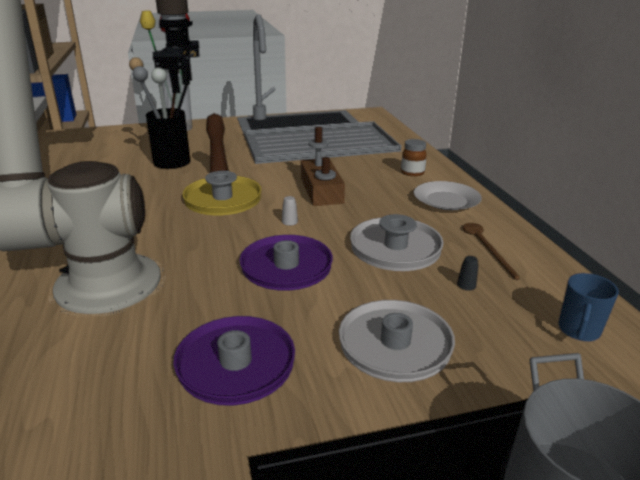

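The top view shows these candidates:
- **Stands:** white at (329,160), which has the wide flange and is the one wanted; yellow at (175,312) is the look-alike.
- **Dishes:** white at (459,215), with a hub tube and no flange, is the one wanted. Purple ones at (334,270) and (452,333) are not. The white bowl at (252,75) has no hub.
- **Rods:** left at (150,187) and right at (200,195). In the side view the far rod at (318,135) stands taller, so the left one should be the long rod.

I'll confirm all three in one enlarged crop.

```bash
python3 - <<'E'
from h import *
t=load('top0')['pixels'];s=load('side0')['pixels']
def cr(i,x,y,w=80,h=60,k=5): return cv2.resize(i[y:y+h,x:x+w],(w*k,h*k),interpolation=cv2.INTER_CUBIC)
m=np.vstack([np.hstack([cr(t,290,130),cr(t,420,185)]),np.hstack([cr(t,130,165,100,75,4),cr(s,285,120,120,90,10/3*1)[:300,:400] if 0 else cv2.resize(s[120:210,285:405],(400,300),interpolation=cv2.INTER_CUBIC)])])
cv2.imwrite('pics/m1.png',m)
E
```

```text
(no output)
```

View pics/m1.png

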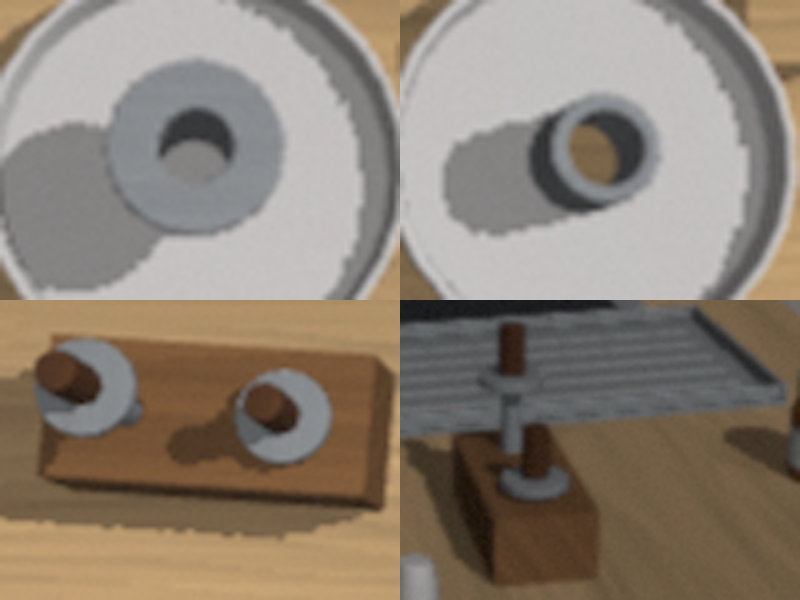

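The crop confirms it. The white stand has its flange at about (328.8,159.0) and the white dish has its hub at (460.8,214.0). The left rod at (151.4,186.6) stands high on a visible shaft, so it is the long one. The right rod's collar, at (200.6,193.6), sits low on the block.

```bash
python3 - <<'E'
from h import *
c=load('top0');s=load('side0')
P={n:at(c,u,v,z) for n,u,v,z in [('flange',328.8,159,.06),('hub',460.8,214,.045),('long',151.4,186.6,.118),('short',200.6,193.6,.068)]}
for n,p in P.items(): print(n,p.round(4), 'r',np.hypot(*p[:2]).round(3),'side px',proj(s,p).round(1))
print(np.linalg.norm((P['long']-P['short'])[:2]))
S=sense();print(np.degrees(np.arctan2(S['ee_rot'][1,0],S['ee_rot'][0,0])))
w=load('wrist0');o,r=ray(w,320,240);R=S['ee_rot']; print(R.T@(o-S['tcp_pos']),R.T@r)
# outline overlays in side
E
```

```text
flange [ 0.5946 -0.0033  0.06  ] r 0.595 side px [[397.5 221.9]]
hub [ 0.479  -0.2997  0.045 ] r 0.565 side px [[397.3 320.8]]
long [0.5133 0.3637 0.118 ] r 0.629 side px [[318.  141.9]]
short [0.5099 0.2748 0.068 ] r 0.579 side px [[325.2 172.6]]
0.08898043482964565
-17.011706527811935
[ 8.21040859e-02  6.32921427e-05 -1.43017580e-01] [-0.29007543 -0.00377846  0.95706816]
```

Request:
arm_command(deltas=[[0,0,-0.05,4,2.7,0,-1],[0,0,-0.1,8,5.3,0,-1],[0,0,-0.15,12,8,0,-1],[0,0,-0.2,16,10.7,0,-1],[0,0,-0.25,20,13.3,0,-1],[0,0,-0.297,24,16,0,-1],[0,0,-0.297,27,19,0,-1],[0,0,-0.297,30,22,0,-1]])

```text
time_s: 0.82
tcp_pos: [0.3861, 0.3318, 0.2414]
ee_rot: [[1.0, 0.0, -0.0], [0.0, -1.0, -0.0], [-0.0, 0.0, -1.0]]
wrist_force: [1.0, 0.0, 0.7]
gripper_width: 1.002
gripper_force: 0.0
```

Request:
arm_command(deltas=[[0,0,0,2,3.5,0,-1],[0,0,0,4,7,0,-1],[0,0,0,6,10.5,0,-1],[0,0,0,7.5,14,0,-1],[0,0,0,7.5,18,0,-1],[0,0,0,7.5,22,0,-1],[0,0,0,7.5,26,0,-1],[0,0,0,7.5,30,0,-1]])

```text
time_s: 1.48
tcp_pos: [0.4597, 0.0316, 0.2414]
ee_rot: [[1.0, 0.0, -0.0], [0.0, -1.0, -0.0], [-0.0, 0.0, -1.0]]
wrist_force: [0.2, -1.4, -0.5]
gripper_width: 0.999
gripper_force: 0.0
```

Request:
arm_command(deltas=[[0,0,0,0,4,0,-1],[0,0,0,0,8,0,-1],[0,0,0,0,12,0,-1],[0,0,0,0,16,0,-1],[0,0,0,0,20,0,-1],[0,0,0,0,24,0,-1],[0,0,0,0,28,0,-1],[0,0,0,0,30,0,-1]])

```text
time_s: 2.15
tcp_pos: [0.4598, -0.2699, 0.2411]
ee_rot: [[1.0, -0.003, -0.001], [-0.003, -1.0, -0.0], [-0.001, 0.0, -1.0]]
wrist_force: [0.2, 0.4, -0.7]
gripper_width: 1.002
gripper_force: 0.0
```

Request:
arm_command(deltas=[[0,0,0,0,0,0,-1],[0,0,0,0,0,0,-1],[0,0,0,0,0,0,-1]])

```text
time_s: 2.4
tcp_pos: [0.46, -0.266, 0.2412]
ee_rot: [[1.0, 0.0, -0.001], [0.0, -1.0, 0.001], [-0.001, -0.001, -1.0]]
wrist_force: [-0.2, 0.5, 0.6]
gripper_width: 1.003
gripper_force: 0.0
```

```bash
python3 - <<'E'
from h import *
c=save('wrist','w1'); print(sense()['tcp_pos'], proj(c,[[.479,-.2997,.045],[.479,-.2997,.006]]))
E
```

```text
[ 0.46019758 -0.26565835  0.24141969] [[355.06173364 202.41363651]
 [351.78809227 195.98187393]]
```

View pics/w1.png

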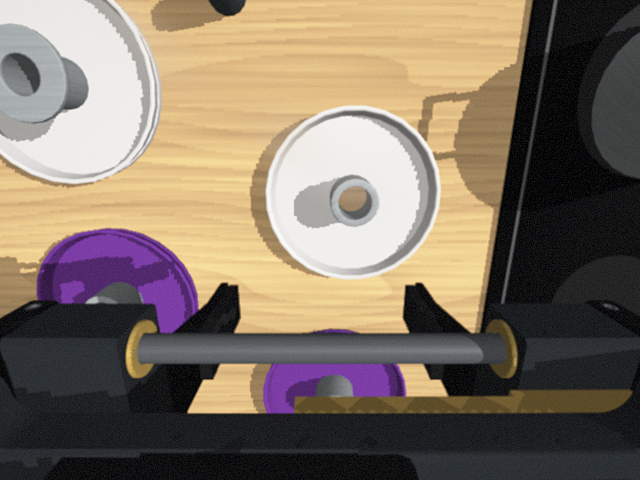

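The wrist picture shows the white dish's hub ring centred at about (354.5,200.5). The prediction from the top camera was (355,202), so the two agree to about 2 mm. I'll descend onto the hub.

Request:
arm_command(deltas=[[0,0,0,1.2,2,2,-1],[0,0,0,2,3.4,5,-1],[0,0,0,2,3.4,8,-1],[0,0,0,2,3.4,11,-1],[0,0,0,2,3.4,14,-1],[0,0,0,2,3.4,16,-1],[0,0,0,2,3.4,17,-1],[0,0,0,2,3.4,17,-1]])

```text
time_s: 3.12
tcp_pos: [0.4794, -0.2989, 0.0695]
ee_rot: [[1.0, 0.002, -0.005], [0.002, -1.0, 0.002], [-0.005, -0.002, -1.0]]
wrist_force: [-0.0, -0.3, -0.1]
gripper_width: 0.998
gripper_force: 0.0
```

Request:
arm_command(deltas=[[0,0,0,0,0,1.3,-1],[0,0,0,0,0,2.5,-1],[0,0,0,0,0,3.5,-1],[0,0,0,0,0,3.8,-1],[0,0,0,0,0,3.8,-1],[0,0,0,0,0,3.8,-1]])

```text
time_s: 3.62
tcp_pos: [0.481, -0.3005, 0.0344]
ee_rot: [[1.0, 0.001, 0.001], [0.001, -1.0, -0.001], [0.001, 0.001, -1.0]]
wrist_force: [-0.5, 0.9, 0.6]
gripper_width: 0.996
gripper_force: 0.0
```

Request:
arm_command(deltas=[[0,0,0,0,0,0,1],[0,0,0,0,0,0,1],[0,0,0,0,0,0,1],[0,0,0,0,0,0,1],[0,0,0,0,0,0,1],[0,0,0,0,0,0,1],[0,0,0,0,0,0,1],[0,0,0,0,0,0,1]])

```text
time_s: 4.28
tcp_pos: [0.4803, -0.3003, 0.0336]
ee_rot: [[1.0, -0.0, -0.0], [-0.0, -1.0, 0.0], [-0.0, -0.0, -1.0]]
wrist_force: [0.4, 1.2, 0.6]
gripper_width: 0.583
gripper_force: 30.0
```

Request:
arm_command(deltas=[[0,0,0,0,0,-0.5,1],[0,0,0,0,0,-1.5,1],[0,0,0,0,0,-3,1],[0,0,0,0,0,-5,1],[0,0,0,0,0,-7,1],[0,0,0,0,0,-9,1],[0,0,0,0,0,-10,1],[0,0,0,0,0,-10,1]])

```text
time_s: 4.95
tcp_pos: [0.4817, -0.301, 0.1364]
ee_rot: [[1.0, 0.001, 0.005], [0.001, -1.0, -0.002], [0.005, 0.002, -1.0]]
wrist_force: [0.1, 0.1, -3.2]
gripper_width: 0.589
gripper_force: 30.0
```

```bash
python3 - <<'E'
from h import *
c=save('wrist','w2'); s=save('side','s2'); S=sense();print(S['tcp_pos'],S['gripper_width'],S['wrist_force'])
x=S['tcp_pos']; m=np.hstack([cv2.resize(c['pixels'],(400,300)),cv2.resize(s['pixels'][180:420,240:560],(400,300))]); 
cv2.imwrite('pics/m2.png',m)
E
```

```text
[ 0.47970454 -0.30003945  0.13305479] 0.5875548569027231 [-0.31467716  0.50257939 -3.96717397]
```

View pics/m2.png

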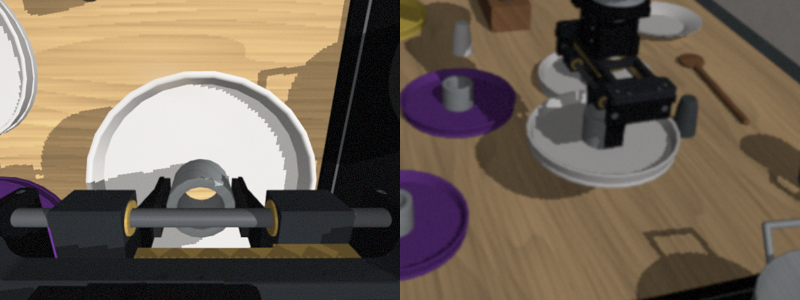

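The dish is held level, with the hub between the pads at about (203,180) in the left half. I'll carry it over to the stand.

Request:
arm_command(deltas=[[0,0,0,1,-2.5,0,1],[0,0,0,2.5,-6,0,1],[0,0,0,4,-10,0,1],[0,0,0,5.5,-14,0,1],[0,0,0,7,-18,0,1],[0,0,0,8.5,-22,0,1],[0,0,0,10,-25.5,0,1],[0,0,0,11,-28,0,1]])

```text
time_s: 5.72
tcp_pos: [0.5905, -0.0171, 0.1315]
ee_rot: [[1.0, 0.002, -0.002], [0.002, -1.0, -0.0], [-0.002, 0.0, -1.0]]
wrist_force: [1.2, -0.3, -3.8]
gripper_width: 0.587
gripper_force: 30.0
```

Request:
arm_command(deltas=[[0,0,0,0.4,-1.2,0,1],[0,0,0,0.5,-1.6,0,1],[0,0,0,0.5,-1.6,0,1],[0,0,0,0.5,-1.6,0,1],[0,0,0,0.5,-1.6,0,1]])

```text
time_s: 6.13
tcp_pos: [0.5943, -0.0059, 0.133]
ee_rot: [[1.0, -0.002, -0.002], [-0.002, -1.0, -0.0], [-0.002, 0.0, -1.0]]
wrist_force: [0.4, 0.4, -4.6]
gripper_width: 0.59
gripper_force: 30.0
```

```bash
python3 - <<'E'
from h import *
w=load('w1'); print('flange w1',at(w,17,73,.06),'hub w1',at(w,354.5,200.5,.045))
t=load('top0')
# white-segment ellipse fits in top0: dish rim (z=.02), tray rim(z=.022)
g=cv2.cvtColor(t['pixels'],cv2.COLOR_BGR2HSV); m=((g[...,1]<40)&(g[...,2]>90)).astype(np.uint8)
cs,_=cv2.findContours(m,cv2.RETR_EXTERNAL,cv2.CHAIN_APPROX_NONE)
for k in cs:
    if 3000<cv2.contourArea(k)<9000: print(cv2.fitEllipse(cv2.convexHull(k)), at(t,*cv2.fitEllipse(cv2.convexHull(k))[0],.021))
S=sense();print(S['tcp_pos'],S['wrist_force'],S['time_s'])
save('top','t3');save('wrist','w3');save('side','s3')
E
```

```text
flange w1 [ 5.95674318e-01 -1.56848642e-04  6.00000000e-02] hub w1 [ 0.48094965 -0.29907311  0.045     ]
((322.8625793457031, 430.8387451171875), (90.51620483398438, 97.24917602539062), 173.02879333496094) [ 0.00125016 -0.00095332  0.021     ]
((457.3633117675781, 216.0965576171875), (80.95783996582031, 83.13822937011719), 118.28192138671875) [ 0.47774023 -0.29888678  0.021     ]
((328.2049255371094, 163.61788940429688), (84.36869049072266, 86.04753875732422), 88.19319152832031) [ 0.59416544 -0.0023784   0.021     ]
((251.26165771484375, 74.37574005126953), (68.66313934326172, 71.52446746826172), 79.72618103027344) [0.80426066 0.18166486 0.021     ]
[ 0.59429194 -0.00591956  0.13297594] [ 0.42669685  0.43329105 -4.57322986] 6.1333
```

Request:
arm_command(deltas=[[0,0,0,0.1,-0.3,0.5,1],[0,0,0,0.1,-0.3,1.2,1],[0,0,0,0.1,-0.3,2,1],[0,0,0,0.1,-0.3,2.7,1],[0,0,0,0.1,-0.3,3.2,1],[0,0,0,0.1,-0.3,3.5,1],[0,0,0,0.1,-0.3,3.7,1],[0,0,0,0.1,-0.3,3.7,1]])

```text
time_s: 6.95
tcp_pos: [0.5961, -0.0014, 0.096]
ee_rot: [[1.0, 0.0, -0.001], [0.0, -1.0, -0.0], [-0.001, 0.0, -1.0]]
wrist_force: [0.3, -0.1, -4.3]
gripper_width: 0.586
gripper_force: 30.0
```

Request:
arm_command(deltas=[[0,0,0,0,0,0.05,1],[0,0,0,0,0,0.1,1],[0,0,0,0,0,0.15,1],[0,0,0,0,0,0.2,1],[0,0,0,0,0,0.2,1]])

```text
time_s: 7.37
tcp_pos: [0.5963, -0.0014, 0.0946]
ee_rot: [[1.0, 0.0, 0.0], [0.0, -1.0, 0.0], [0.0, -0.0, -1.0]]
wrist_force: [0.3, 0.1, -3.8]
gripper_width: 0.588
gripper_force: 30.0
```

Request:
arm_command(deltas=[[0,0,0,-0.05,0.15,0,1],[0,0,0,-0.05,0.15,0,1],[0,0,0,-0.05,0.15,0.05,1],[0,0,0,-0.05,0.15,0.1,1],[0,0,0,-0.05,0.15,0.13,1],[0,0,0,-0.05,0.15,0.13,1]])

```text
time_s: 7.87
tcp_pos: [0.5959, -0.003, 0.0936]
ee_rot: [[1.0, 0.0, 0.0], [0.0, -1.0, -0.0], [0.0, 0.0, -1.0]]
wrist_force: [0.1, -1.2, -1.7]
gripper_width: 0.592
gripper_force: 30.0
```

Request:
arm_command(deltas=[[0,0,0,0,0,0.05,1],[0,0,0,0,0,0.05,-0.3],[0,0,0,0,0,0.05,-1],[0,0,0,0,0,0.05,-1],[0,0,0,0,0,0,-1],[0,0,0,0,0,0,-1],[0,0,0,0,0,0,-1],[0,0,0,0,0,0,-1]])

```text
time_s: 8.53
tcp_pos: [0.5959, -0.0029, 0.0932]
ee_rot: [[1.0, 0.0, 0.0], [0.0, -1.0, 0.0], [0.0, -0.0, -1.0]]
wrist_force: [-0.5, 0.8, -0.3]
gripper_width: 0.975
gripper_force: 0.0
```

Request:
arm_command(deltas=[[0,0,0,0,0,-1,-1],[0,0,0,0,0,-3,-1],[0,0,0,0,0,-6,-1],[0,0,0,0,0,-9,-1],[0,0,0,0,0,-12,-1],[0,0,0,0,0,-14,-1],[0,0,0,0,-2,-16,-1],[0,0,0,0,-4,-16,-1]])

```text
time_s: 9.2
tcp_pos: [0.598, 0.037, 0.2596]
ee_rot: [[1.0, -0.001, 0.011], [-0.001, -1.0, 0.001], [0.011, -0.001, -1.0]]
wrist_force: [0.2, 1.0, -0.4]
gripper_width: 1.0
gripper_force: 0.0
```

Request:
arm_command(deltas=[[0,0,0,-2,-4,0,-1],[0,0,0,-4,-8,0,-1],[0,0,0,-5,-12,0,-1],[0,0,0,-6,-16,0,-1],[0,0,0,-7,-20,0,-1],[0,0,0,-8,-24,0,-1],[0,0,0,-8,-28,0,-1],[0,0,0,-8,-32,0,-1]])

```text
time_s: 9.87
tcp_pos: [0.5147, 0.3582, 0.2549]
ee_rot: [[1.0, 0.001, 0.001], [0.001, -1.0, 0.001], [0.001, -0.001, -1.0]]
wrist_force: [0.6, -0.6, 1.9]
gripper_width: 1.001
gripper_force: 0.0
```

```bash
python3 - <<'E'
from h import *
t=save('top','t4');s=save('side','s4');w=save('wrist','w4');S=sense();print(S['tcp_pos'],S['time_s'])
F=np.array([.5946,-.003,0])
print(proj(t,[F+[0,0,.105]]),proj(t,[F+[0,0,.08]]),proj(s,[F+[0,0,.105]]),proj(w,[[.5133,.3637,.158],[.5133,.3637,.118]]))
a=t['pixels'];x,y=275,105
m=np.vstack([np.hstack([cv2.resize(a[90:210,250:410],(400,300),interpolation=2),cv2.resize(s['pixels'][150:300,300:500],(400,300),interpolation=2)]),np.hstack([cv2.resize(w['pixels'],(400,300)),cv2.resize(a[130:190,300:380],(400,300),interpolation=2)])])
cv2.imwrite('pics/m4.png',m)
g=cv2.cvtColor(a,cv2.COLOR_BGR2HSV); mm=((g[...,1]<40)&(g[...,2]>90)).astype(np.uint8)
cs,_=cv2.findContours(mm,cv2.RETR_EXTERNAL,cv2.CHAIN_APPROX_NONE)
for k in cs:
    if 3000<cv2.contourArea(k)<9900: e=cv2.fitEllipse(cv2.convexHull(k));print(e,at(t,*e[0],.08))
E
```

```text
[0.51506633 0.35907428 0.25309806] 10.0167
[[328.90323762 153.40737454]] [[328.76943279 156.56515073]] [[399.13862112 202.66052308]] [[319.079181   255.29728692]
 [319.45048563 239.81367685]]
((90.57341766357422, 472.01910400390625), (79.0021743774414, 168.810302734375), 54.932029724121094) [-0.06825509  0.46833735  0.08      ]
((56.07932662963867, 421.796875), (130.363037109375, 181.02239990234375), 161.4665069580078) [0.0288466 0.5453725 0.08     ]
((328.5808410644531, 160.31024169921875), (87.51722717285156, 91.13764953613281), 8.041482925415039) [ 0.58626743 -0.00273203  0.08      ]
((251.28164672851562, 74.3485107421875), (68.62446594238281, 71.49250030517578), 80.28299713134766) [0.77729454 0.17164517 0.08      ]
```

View pics/m4.png

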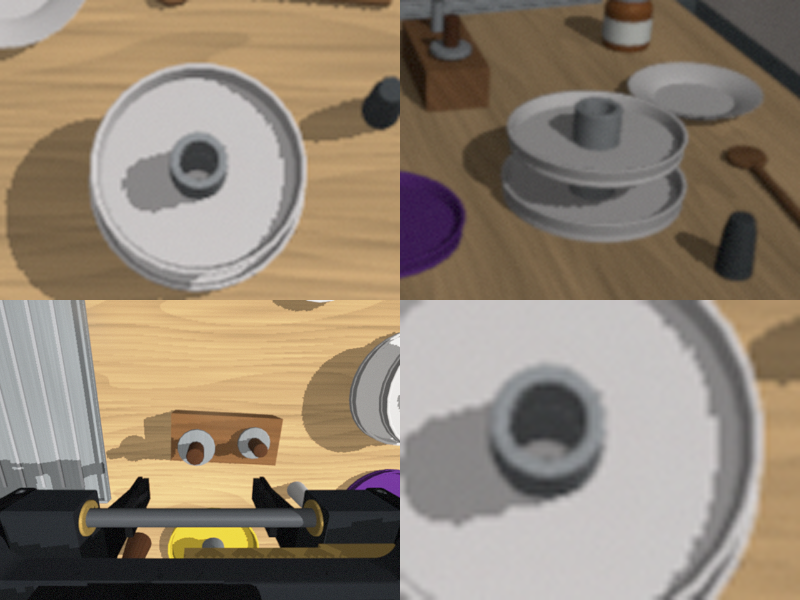

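The dish sits level on the stand. Its hub ring is centred at about (329.0,153.8) in the top view, against (328.9,153.4) for perfect alignment, so it is under 1 mm off. Next I'll zoom in on the long rod's grip in the wrist view.

```bash
python3 - <<'E'
from h import *
w=load('w4');s=load('side0')
cv2.imwrite('pics/m5.png',np.hstack([cv2.resize(w['pixels'][200:275,270:370],(400,300),interpolation=2),cv2.resize(s['pixels'][115:190,290:350],(400,500),interpolation=2)[:300]]))
E
```

```text
(no output)
```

View pics/m5.png

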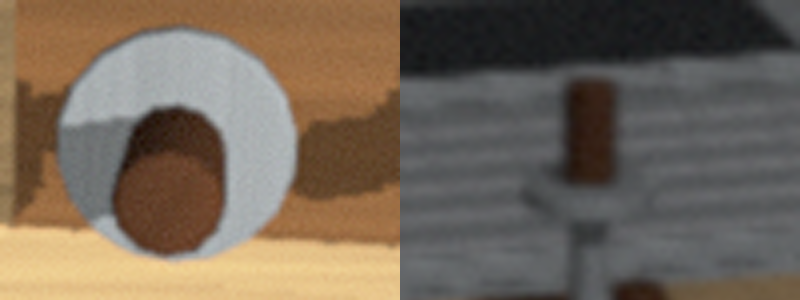

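```bash
python3 - <<'E'
from h import *
w=load('w4');print(at(w,314,235.5,.118),at(w,311.6,250.4,.158), sense()['tcp_pos'])
t=load('top0');print(at(t,130+62/4.-.5-2.3,165+74/4-.5,.158))
E
```

```text
[0.51711414 0.3683751  0.118     ] [0.51710695 0.36926464 0.158     ] [0.51506633 0.35907428 0.25309806]
[0.51226743 0.3662972  0.158     ]
```

```bash
python3 - <<'E'
from h import *
w=load('w4');p=sense()['tcp_pos']
for dz in(.019,0,-.1):print(dz,proj(w,[p+[0,y,-dz] for y in(-.0435,0,.0435)]).round(1).tolist())
print(w['cx'],w['cy'])
E
```

```text
0.019 [[408.8, 300.5], [326.7, 299.9], [244.5, 299.3]]
0 [[418.6, 318.8], [327.2, 318.2], [235.8, 317.5]]
-0.1 [[556.5, 578.4], [334.8, 578.0], [112.9, 575.7]]
321.23168083323304 243.77880736276265
```

Request:
arm_command(deltas=[[0,0,0,0,-0.5,1,-1],[0,0,0,0,-0.8,2.5,-1],[0,0,0,0,-0.8,4,-1],[0,0,0,0,-0.8,4.8,-1],[0,0,0,0,-0.8,4.8,-1],[0,0,0,0,-0.8,4.8,-1],[0,0,0,0,-0.8,4.8,-1],[0,0,0,0,-0.8,4.8,-1]])

```text
time_s: 10.68
tcp_pos: [0.5163, 0.3643, 0.2065]
ee_rot: [[1.0, -0.0, 0.002], [-0.0, -1.0, 0.001], [0.002, -0.001, -1.0]]
wrist_force: [0.1, 0.3, 0.1]
gripper_width: 0.994
gripper_force: 0.0
```

```bash
python3 - <<'E'
from h import *
w=save('wrist','w6');S=sense();p=S['tcp_pos'];print(p,S['time_s'])
print(proj(w,[p+[0,y,-.019] for y in(-.0435,0,.0435)]).round(1).tolist())
cv2.imwrite('pics/m6.png',cv2.resize(w['pixels'][200:440,160:480],(800,600),interpolation=2))
E
```

```text
[0.51619194 0.36438753 0.20641184] 10.7333
[[403.9, 300.0], [321.7, 299.9], [239.7, 299.7]]
```

View pics/m6.png

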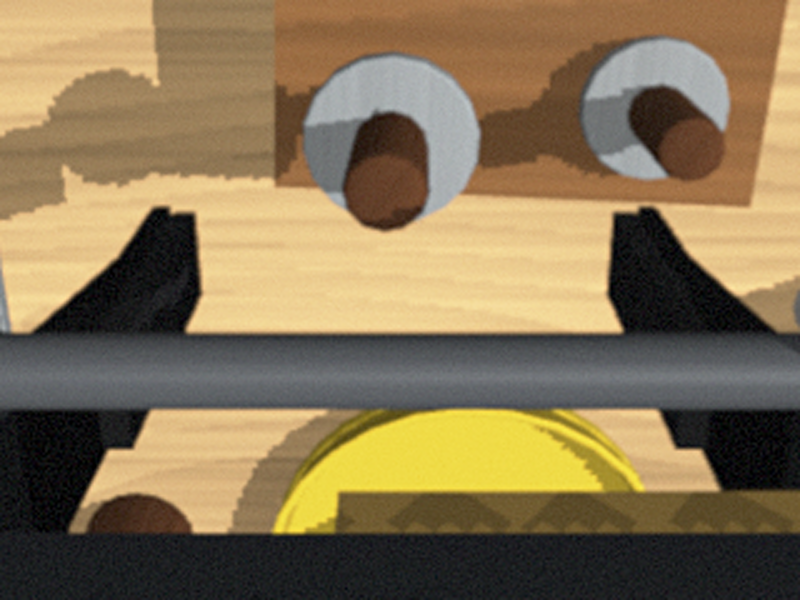

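```bash
python3 - <<'E'
from h import *
w=load('w6');print(at(w,313.9,275.5,.158),at(w,316.3,253.9,.118),sense()['tcp_pos'])
E
```

```text
[0.51781066 0.36920473 0.158     ] [0.517919  0.3683782 0.118    ] [0.51619194 0.36438753 0.20641184]
```

The long rod's grip top is at about (313.9,275.5), and the midline between the fingers is at column 321.3. The rod is therefore about 4.3 mm toward +y, so I'll correct for that and descend.

Request:
arm_command(deltas=[[0,0,0,0.1,-0.42,0,-1],[0,0,0,0.1,-0.42,0.7,-1],[0,0,0,0.1,-0.42,2,-1],[0,0,0,0.1,-0.42,3.5,-1],[0,0,0,0.1,-0.42,5,-1],[0,0,0,0.1,-0.42,6.1,-1],[0,0,0,0.1,-0.42,6.4,-1],[0,0,0,0.1,-0.42,6.4,-1]])

```text
time_s: 11.4
tcp_pos: [0.5164, 0.3682, 0.14]
ee_rot: [[1.0, 0.0, -0.002], [0.0, -1.0, -0.002], [-0.002, 0.002, -1.0]]
wrist_force: [0.0, -0.7, -0.7]
gripper_width: 1.0
gripper_force: 0.0
```

Request:
arm_command(deltas=[[0,0,0,0,0,0,0.2],[0,0,0,0,0,0,0.2],[0,0,0,0,0,0,0.2],[0,0,0,0,0,0,0.2]])

```text
time_s: 11.73
tcp_pos: [0.517, 0.3688, 0.1421]
ee_rot: [[1.0, 0.0, 0.001], [0.0, -1.0, 0.001], [0.001, -0.001, -1.0]]
wrist_force: [-0.3, 0.8, -0.8]
gripper_width: 0.782
gripper_force: 0.0
```

Request:
arm_command(deltas=[[0,0,0,0,0,0,0.35],[0,0,0,0,0,0,0.4],[0,0,0,0,0,0,0.45],[0,0,0,0,0,0,0.5],[0,0,0,0,0,0,0.6],[0,0,0,0,0,0,0.7],[0,0,0,0,0,0,0.8],[0,0,0,0,0,0,1]])

```text
time_s: 12.4
tcp_pos: [0.5167, 0.3683, 0.1412]
ee_rot: [[1.0, 0.0, -0.0], [0.0, -1.0, -0.0], [-0.0, 0.0, -1.0]]
wrist_force: [0.3, -0.2, 1.0]
gripper_width: 0.243
gripper_force: 29.9
```

Request:
arm_command(deltas=[[0,0,0,0,0,0,1],[0,0,0,0,0,0,1],[0,0,0,0,0,0,1],[0,0,0,0,0,0,1]])

```text
time_s: 12.73
tcp_pos: [0.5167, 0.3684, 0.1412]
ee_rot: [[1.0, 0.0, -0.0], [0.0, -1.0, -0.0], [-0.0, 0.0, -1.0]]
wrist_force: [0.4, -0.6, 0.1]
gripper_width: 0.247
gripper_force: 29.9
```

Request:
arm_command(deltas=[[0,0,0,0,0,-0.5,1],[0,0,0,0,0,-1.5,1],[0,0,0,0,0,-3,1],[0,0,0,0,0,-4.5,1],[0,0,0,0,0,-6.5,1],[0,0,0,0,0,-9,1],[0,0,0,0,0,-12,1],[0,0,0,0,0,-14,1]])

```text
time_s: 13.4
tcp_pos: [0.5173, 0.3689, 0.2852]
ee_rot: [[1.0, 0.001, 0.004], [0.001, -1.0, 0.003], [0.004, -0.003, -1.0]]
wrist_force: [0.9, -0.5, 0.0]
gripper_width: 0.242
gripper_force: 29.9
```

Request:
arm_command(deltas=[[0,0,0,1,4,0,1],[0,0,0,2,8,0,1],[0,0,0,3,12,0,1],[0,0,0,4,16,0,1],[0,0,0,5,20,0,1],[0,0,0,6,24,0,1],[0,0,0,7,28,0,1],[0,0,0,7.5,32,0,1]])

```text
time_s: 14.07
tcp_pos: [0.5924, 0.0467, 0.2822]
ee_rot: [[1.0, 0.0, 0.002], [0.0, -1.0, 0.001], [0.002, -0.001, -1.0]]
wrist_force: [0.5, 0.8, -1.4]
gripper_width: 0.242
gripper_force: 29.9
```

Request:
arm_command(deltas=[[0,0,0,0.2,3,0,1],[0,0,0,0.4,5,0,1],[0,0,0,0.4,5.1,0,1],[0,0,0,0.4,5.1,0,1],[0,0,0,0.4,5.1,0,1],[0,0,0,0.4,5.1,0,1]])

```text
time_s: 14.57
tcp_pos: [0.5958, -0.0014, 0.2816]
ee_rot: [[1.0, 0.002, 0.0], [0.002, -1.0, 0.0], [0.0, -0.0, -1.0]]
wrist_force: [-0.2, 0.1, -2.0]
gripper_width: 0.246
gripper_force: 29.9
```

```bash
python3 - <<'E'
from h import *
w=save('wrist','w7');s=save('side','s7');S=sense();p=S['tcp_pos'];print(p,S['time_s'],S['gripper_width'])
print('rod foot side',proj(s,[p-[0,0,.126]]),'collar',proj(s,[p-[0,0,.031]]),'hub',proj(s,[[.5946,-.003,.105]]))
cv2.imwrite('pics/m7.png',np.hstack([cv2.resize(w['pixels'],(400,300)),cv2.resize(s['pixels'][130:280,310:510],(400,300),interpolation=2)]))
E
```

```text
[ 0.59578122 -0.0012586   0.28141875] 14.6667 0.24011573176212067
rod foot side [[401.36013019 179.81669135]] collar [[405.34345901 134.69492033]] hub [[399.13862112 202.66052308]]
```

View pics/m7.png

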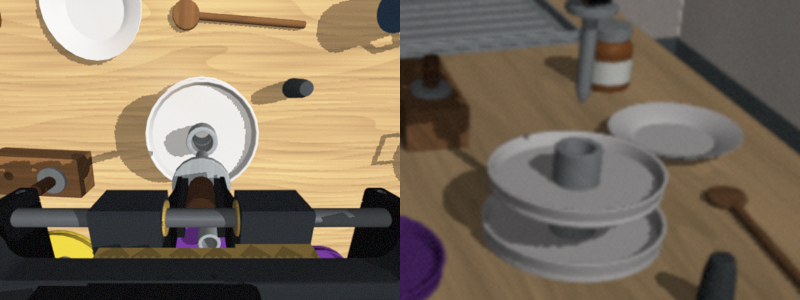

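The long rod hangs upright, with its foot at about (401,179) in the side view, as predicted. The short rod is still in the block. I'll lower the long rod into the hub.

Request:
arm_command(deltas=[[0,0,0,-0.1,0.17,1,1],[0,0,0,-0.1,0.17,2.5,1],[0,0,0,-0.1,0.17,4,1],[0,0,0,-0.1,0.17,5.5,1],[0,0,0,-0.1,0.17,7,1],[0,0,0,-0.1,0.17,8.5,1],[0,0,0,-0.1,0.17,10,1],[0,0,0,-0.1,0.17,11.5,1]])

```text
time_s: 15.33
tcp_pos: [0.5943, -0.0037, 0.1648]
ee_rot: [[1.0, 0.001, -0.001], [0.001, -1.0, -0.0], [-0.001, 0.0, -1.0]]
wrist_force: [0.5, -0.5, -1.4]
gripper_width: 0.245
gripper_force: 29.9
```

Request:
arm_command(deltas=[[0,0,0,0,0,0.8,1],[0,0,0,0,0,1.5,1],[0,0,0,0,0,2,1],[0,0,0,0,0,2.4,1],[0,0,0,0,0,2.5,1],[0,0,0,0,0,2.5,1]])

```text
time_s: 15.83
tcp_pos: [0.5949, -0.0042, 0.1414]
ee_rot: [[1.0, 0.0, 0.0], [0.0, -1.0, 0.0], [0.0, -0.0, -1.0]]
wrist_force: [-0.1, 0.0, -1.4]
gripper_width: 0.249
gripper_force: 29.9
```

Request:
arm_command(deltas=[[0,0,0,0.05,-0.1,0.1,1],[0,0,0,0.05,-0.1,0.2,1],[0,0,0,0.05,-0.1,0.3,1],[0,0,0,0.05,-0.1,0.4,1],[0,0,0,0.05,-0.1,0.45,1],[0,0,0,0.05,-0.1,0.5,1],[0,0,0,0.05,-0.1,0.5,1],[0,0,0,0.05,-0.1,0.5,1]])

```text
time_s: 16.5
tcp_pos: [0.5953, -0.0032, 0.1367]
ee_rot: [[1.0, 0.0, 0.0], [0.0, -1.0, -0.0], [0.0, 0.0, -1.0]]
wrist_force: [-1.5, -0.7, 1.9]
gripper_width: 0.243
gripper_force: 29.9
```

Request:
arm_command(deltas=[[0,0,0,0,0,0.02,1],[0,0,0,0,0,0.02,0.4],[0,0,0,0,0,0.02,0.2],[0,0,0,0,0,0,0],[0,0,0,0,0,0,-0.2],[0,0,0,0,0,0,-0.2],[0,0,0,0,0,0,-0.2],[0,0,0,0,0,0,-0.2]])

```text
time_s: 17.17
tcp_pos: [0.5953, -0.0032, 0.1362]
ee_rot: [[1.0, 0.0, -0.0], [0.0, -1.0, 0.0], [-0.0, -0.0, -1.0]]
wrist_force: [0.1, 0.1, 0.7]
gripper_width: 0.584
gripper_force: 0.0
```

Request:
arm_command(deltas=[[0,0,0,0,0,-0.5,-0.2],[0,0,0,0,0,-2,-0.2],[0,0,0,0,0,-4,-0.2],[0,0,0,0,0,-7,-0.2],[0,0,0,0,0,-10,-0.2],[0,0,0,0,-3,-12,-0.2],[0,0,0,0,-7,-12,-0.2],[0,0,0,0,-11,-12,-0.2]])

```text
time_s: 17.83
tcp_pos: [0.596, 0.1075, 0.2592]
ee_rot: [[1.0, -0.002, 0.005], [-0.002, -1.0, 0.002], [0.005, -0.002, -1.0]]
wrist_force: [-0.1, -0.1, -0.4]
gripper_width: 0.6
gripper_force: 0.0
```

Request:
arm_command(deltas=[[0,0,0,-1,-4,0,-0.2],[0,0,0,-3,-8,0,-0.2],[0,0,0,-5,-12,0,-0.2],[0,0,0,-7,-15,0,-0.2],[0,0,0,-8,-17,0,-0.2],[0,0,0,-8,-17,0,-0.2]])

```text
time_s: 18.33
tcp_pos: [0.5134, 0.2805, 0.2568]
ee_rot: [[1.0, 0.006, 0.001], [0.006, -1.0, 0.001], [0.001, -0.001, -1.0]]
wrist_force: [-0.3, -0.1, -0.3]
gripper_width: 0.599
gripper_force: 0.0
```

```bash
python3 - <<'E'
from h import *
t=save('top','t8');s=save('side','s8');S=sense();print(S['tcp_pos'],S['time_s'])
F=np.array([.5946,-.003,0]);print([proj(c,[F+[0,0,.113],F+[0,0,.153]]).round(1).tolist() for c in(t,s)])
cv2.imwrite('pics/m8.png',np.hstack([cv2.resize(t['pixels'][120:195,280:380],(400,300),interpolation=2),cv2.resize(s['pixels'][165:285,320:480],(400,300),interpolation=2)]))
E
```

```text
[0.51485595 0.27755155 0.25666567] 18.4333
[[[328.9, 152.4], [329.2, 146.9]], [[399.5, 199.2], [401.0, 181.3]]]
```

View pics/m8.png

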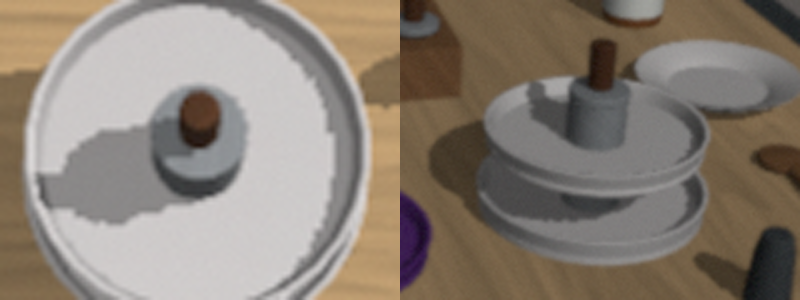

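The collar sits flat on the hub: its centre is at (329.1,152.9) in the top view against a predicted (328.9,152.4), and the grip top is at (401,182) in the side view against (401,181.3). The rod is upright and clear of the robot, so I'm handing in.

Request:
arm_command(deltas=[[0,0,0,0,0,0,-0.2],[0,0,0,0,0,0,-0.2],[0,0,0,0,0,0,-0.2],[0,0,0,0,0,0,-0.2]])

```text
time_s: 18.77
tcp_pos: [0.5158, 0.2758, 0.2562]
ee_rot: [[1.0, -0.002, -0.0], [-0.002, -1.0, -0.0], [-0.0, 0.0, -1.0]]
wrist_force: [-1.2, -0.4, 0.0]
gripper_width: 0.599
gripper_force: 0.0
```

```bash
python3 -c "
from station import finish_job
print(finish_job())"
```

```text
the job is handed in; nothing more can be done
None
```

The job is handed in at about 19 s: the white dish is on the stand's column with the holes in line, the long rod is down through both with its collar flat on the hub, and the short rod is still in the block.

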